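# Flask up the wax trees

### The job

Four wax trees stand on their rubber bases, ready to be cast: over each one set the plain steel flask that fits its base, sitting flat on the floor of the base inside the rim; of the two flasks of equal width, the tall one belongs over the tall tree and the short one over the short tree. Lower each flask straight down and let it go only when it is seated, without dropping it and without knocking the brittle wax. Leave the two perforated flasks with the flange where they stand.

Things in the scene. Friction and masses are not known exactly. Their poses are not given: they have to be found in the camera images.
- flask_small: casting flask: a plain open-ended tube of bare steel standing upright on the bench, 38 mm outer diameter, 50 mm tall, wall 2.5 mm, about 120 g; the narrowest flask. The origin is on the tube's axis at its lower end, z up along the axis. Nothing distinguishes its two ends or its yaw
- flask_short: casting flask: a plain open-ended tube of bare steel standing upright on the bench, 50 mm outer diameter, 50 mm tall, wall 2.5 mm, about 150 g; the lower of the two 50 mm flasks. The origin is on the tube's axis at its lower end, z up along the axis. Nothing distinguishes its two ends or its yaw
- flask_tall: casting flask: a plain open-ended tube of bare steel standing upright on the bench, 50 mm outer diameter, 90 mm tall, wall 2.5 mm, about 260 g; the higher of the two 50 mm flasks. The origin is on the tube's axis at its lower end, z up along the axis. Nothing distinguishes its two ends or its yaw
- flask_large: casting flask: a plain open-ended tube of bare steel standing upright on the bench, 62 mm outer diameter, 65 mm tall, wall 2.5 mm, about 240 g; the widest plain flask. The origin is on the tube's axis at its lower end, z up along the axis. Nothing distinguishes its two ends or its yaw
- tree_small: Smallest blue wax tree, brittle, on its loose black rubber base (one piece). Base: round dish, rim 59 mm across, rim top 12.5 mm above the bench; recess 49 mm across, 51 at the mouth, floor 6 mm above the bench, takes the 38 mm flask. Tree: stem with a few small drops, on a button 20 mm across; at most 8 mm from the axis, top 42 mm above the bench. Origin: on the axis at the base's underside, z up
- tree_short: Low (of the two for 50 mm flasks) blue wax tree, brittle, on its loose black rubber base (one piece). Base: round dish, rim 71 mm across, rim top 12.5 mm above the bench; recess 61 mm across, 63 at the mouth, floor 6 mm above the bench, takes the 50 mm flask. Tree: stem with small drops on branches, on a button 26 mm across; at most 13.5 mm from the axis, top 38 mm above the bench. Origin: on the axis at the base's underside, z up
- tree_tall: Tall (of the two for 50 mm flasks) blue wax tree, brittle, on its loose black rubber base (one piece). Base: round dish, rim 71 mm across, rim top 12.5 mm above the bench; recess 61 mm across, 63 at the mouth, floor 6 mm above the bench, takes the 50 mm flask. Tree: stem with small drops on branches, on a button 26 mm across; at most 13.5 mm from the axis, top 76 mm above the bench. Origin: on the axis at the base's underside, z up
- tree_large: Widest blue wax tree, brittle, on its loose black rubber base (one piece). Base: round dish, rim 83 mm across, rim top 12.5 mm above the bench; recess 73 mm across, 75 at the mouth, floor 6 mm above the bench, takes the 62 mm flask. Tree: stem with finger-ring patterns, on a button 26 mm across; at most 20 mm from the axis, top 56 mm above the bench. Origin: on the axis at the base's underside, z up
- perforated_a: perforated flask, not wanted: a steel tube 50 mm in outer diameter, 65 mm tall, pierced all round with rows of dark holes and with a flat flange 70 mm across, 4 mm thick, around its top; stands loose and upright. Origin on the axis at its lower end, z up
- perforated_b: perforated flask, not wanted: a steel tube 60 mm in outer diameter, 70 mm tall, pierced all round with rows of dark holes and with a flat flange 80 mm across, 4 mm thick, around its top; stands loose and upright. Origin on the axis at its lower end, z up
Mind the look-alikes: they are no part of the job. Leave any purple or red look-alike of the flask_large alone.

How it is judged:
By the outcome, as a careful person would: the job done as asked, in the order asked, and still so for the second after the job is handed in, with the robot touching nothing.
It also fails if it takes over 102 s, if anything falls off the work surface, if the arm or the gripper's body presses on something with over 40 N, if the wrist force passes 120 N, or if a joint passes its speed limit or range.

### The arm

A 7-joint arm with a two-finger parallel gripper is mounted at the origin on the work surface. World frame = base frame: x ahead of the robot, y to its left, z up, the work surface at z = 0. Lengths are in m, angles in rad, forces in N, time in s.
With the tool pointing down it reaches from about 0.4 to 0.85 m from the base axis. Payload 10.4 kg.
Tool frame: the origin (TCP) lies midway between the tips of the shut fingers; the grasp point (between the pads) lies 19 mm behind it; z points along the fingers, y is the line along which they close (so a half turn about z gives the same grasp; the last joint's range is limited). The gripper opens to 85 mm and grips with 20 to 120 N. Pads are 22 mm wide; open, the fingers measure 114 mm over their backs; the gripper's body (76 mm by 85 mm) begins 54 mm behind the grasp point. The pads swing forward as they close: fully open they stand 13 mm farther back than shut.
Start: joints at [-1.307, 0.332, -0.065, 1.46, 0.022, 1.35, -0.088], TCP at [0.177, 0.599, 0.203] pointing down, gripper open.
Joint ranges: [-2.6, 2.6], [-0.5, 2.12], [-1.47, 1.34], [0.16, 2.42], [-1.27, 4.41], [0.06, 2.06], [-2.6, 2.6]. Speed limits (rad/s): [2.22, 2.22, 2.79, 2.79, 3.14, 3.14, 3.14].

### API

Orientations are given as a unit quaternion [x, y, z, w].
In Python, from workcell import get_obs, camera, camera_params, hand_in gives the robot as it stands.
- The arm moves only by the tool carry_out, never from a script. Its argument "commands" is a list that holds one entry, the list of rows, each a list of 6 numbers: the shift along the tool's x, y, z in units of 40 mm (1.0 is 40 mm), then the turn, a rotation vector about the tool's x, y, z in units of 6 degrees (1.0 is 6 degrees). In form: [[[x, y, z, ax, ay, az], ...]]. A call has 1 to 20 rows; each row shifts and turns the commanded pose from where the row before left it, along the tool's axes as they then stand; what a row does not reach is not made up. A row lasts 1/12 s, in which the tool goes at most 41.7 mm and 7.16 degrees, less where a joint would pass 70% of its speed; a pose out of reach is approached as far as the arm can. A call is refused whole if a number of a shift passes 1 or a number of a turn 1, either way. A call with a gripper value outside its range is refused whole. "hand" is the closure, from -1 (fully open) to 1 (shut), set as the call begins (left out, the last holds). The fingers move at their own pace and stop on an object; "force" is the grip in N (left out, the last holds). Time passes only in rows, so rows that do not move let the fingers close. It gives the time, the measured TCP pose, the force, the opening and the grip force at its end, in the units of the state.
- get_obs(): the state, without advancing time (a new reading comes with each control period).
- camera(name): name is "scene" or "top" or "wrist"; returns the picture (400x640x3 uint8, red, green, blue); there is no depth.
- camera_params(name): a dict with "mtx" (3x3 intrinsics, pixels), "R" (3x3) and "t" (3): a world point X has camera coordinates R X + t. Camera axes: x right, y down, z forward; pixel columns grow to the right and rows downward; lengths in m; the calibration is good to about 2 mm. A picture is of the moment at which its call begins: read the wrist's pose just before it. camera_params takes no time and is no camera call; for the wrist camera it gives the pose at the moment of the call.
- hand_in(): hands the job in; it is judged then, once.
The state is a dict: "clock": time; "joint_pos": joint angles; "joint_velocities": joint speeds; "tau": joint torques, N m; "position": TCP position; "ee_rot": TCP orientation; "ft_force": force on the tool from outside, world axes, zero at the start; "torque": the same for the moment, N m; "grip_width": opening from 0.0 (shut) to 1.0 (fully open); "grasp_force": force on a finger pad.
Only numpy, scipy, OpenCV 4.12 (cv2) and the standard library are available. Lean on these libraries where they do the work, as an engineer would, in place of code of your own. Each camera call takes 0.05 s, during which the arm holds its last target. There are 200 camera calls.

## Working session

There is one attempt and no reset: what is moved stays moved. The work goes in short steps, Python scripts to look and compute and a tool call to move; the robot and the scene stay as the last step left them, time stands still between calls to the robot, and variables do not carry over. Pictures are saved under pics/ and viewed, at most 14 in all, crops included, and the job is handed in when it is done.

Besides the shell and the picture viewer there is one more tool, called by a JSON object that holds its "op" and its "data", one argument or row to a line. carry_out: Moves the arm, as the interface text tells. Its arguments: {"type":"object","properties":{"commands":{"type":"array"},"hand":{"type":"number"},"force":{"type":"number"}},"required":["commands"]}

```bash
mkdir -p pics; ls; python3 - <<'E'
from workcell import *
import cv2
o=get_obs();print({k:o[k] for k in ['clock','position','ee_rot','grip_width','ft_force']})
for n in ['scene','top']:
    im=camera(n);cv2.imwrite(f'pics/{n}0.png',cv2.cvtColor(im,cv2.COLOR_RGB2BGR))
    p=camera_params(n);print(n,p['mtx'],p['R'],p['t'],-p['R'].T@p['t'])
E
```

```text
pics
{'clock': 0.0, 'position': array([0.17669549, 0.59907048, 0.20231194]), 'ee_rot': array([ 1.42879921e-01,  9.89739774e-01, -7.10503695e-04, -4.92213983e-05]), 'grip_width': 0.9962052113883331, 'ft_force': array([-0.18863705,  1.18326442,  0.13266726])}
scene [[421.30993613   0.         318.77092862]
 [  0.         421.30993613 202.31248512]
 [  0.           0.           1.        ]] [[ 0.55723467  0.83026228 -0.01241239]
 [ 0.71151471 -0.48513602 -0.50832063]
 [-0.42806114  0.27442228 -0.86107844]] [-0.32170241 -0.3545678   1.38167372] [ 1.02298477 -0.28407829  1.00550222]
top [[391.93510697   0.         319.82599095]
 [  0.         391.93510697 203.60167223]
 [  0.           0.           1.        ]] [[-0.00554703 -0.99998108  0.00265789]
 [-0.98956466  0.00510651 -0.14399901]
 [ 0.14398271 -0.00342892 -0.98957426]] [0.00326627 0.56356727 1.15543932] [0.39134109 0.00435025 1.22453746]
```

View pics/top0.png

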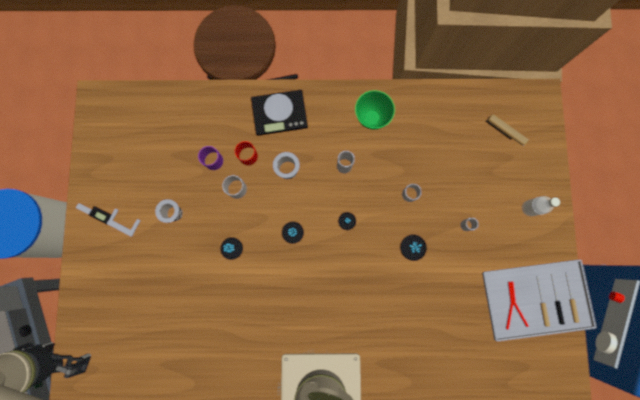

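View pics/scene0.png

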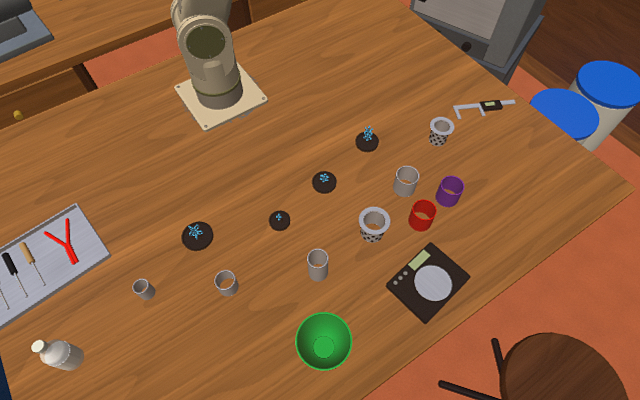

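Top view: plain steel tubes at (234,186), (346,161), (412,192) and (471,225). Perforated flasks are at (168,211) and (286,165), the purple and red look-alikes at (210,157) and (246,153), and trees at (231,248), (292,232), (347,221) and (413,247). By width and height, (234,186) looks like the large flask, (346,161) the tall one, (412,192) the short one and (471,225) the small one. I'll confirm this in a crop with measured sizes.

```bash
cat > h.py <<'E'
import numpy as np, cv2
def ray(p,uv):
    d=p['R'].T@np.linalg.solve(p['mtx'],[uv[0],uv[1],1.]); return -p['R'].T@p['t'], d/np.linalg.norm(d)
def plane(p,uv,z):
    c,d=ray(p,uv); return c+d*(z-c[2])/d[2]
def tri(rs):
    A=sum(np.eye(3)-np.outer(d,d) for c,d in rs); b=sum((np.eye(3)-np.outer(d,d))@c for c,d in rs)
    X=np.linalg.solve(A,b); return X,max(np.linalg.norm(np.cross(X-c,d)) for c,d in rs)
def proj(p,X):
    q=p['mtx']@(p['R']@np.asarray(X)+p['t']); return q[:2]/q[2]
E
python3 - <<'E'
from workcell import *
from h import *
t=cv2.imread('pics/top0.png');s=cv2.imread('pics/scene0.png')
a=cv2.resize(t[140:265,150:490],None,fx=2.3,fy=2.3,interpolation=cv2.INTER_CUBIC)
b=cv2.resize(s[115:310,120:470],None,fx=1.6,fy=1.6,interpolation=cv2.INTER_CUBIC)
c=np.zeros((a.shape[0]+b.shape[0],800,3),np.uint8);c[:a.shape[0],:a.shape[1]]=a;c[a.shape[0]:,:b.shape[1]]=b
print(c.shape);cv2.imwrite('pics/crop1.png',c)
for n,im in(('top',t),('scene',s)):
    hsv=cv2.cvtColor(im,cv2.COLOR_BGR2HSV);p=camera_params(n)
    for nm,m,lo in(('grey',(hsv[...,1]<60)&(hsv[...,2]>60),60),('dark',hsv[...,2]<55,60),('blue',(abs(hsv[...,0].astype(int)-97)<12)&(hsv[...,1]>100)&(hsv[...,2]>90),8)):
        k,l,st,ce=cv2.connectedComponentsWithStats(m.astype(np.uint8))
        for i in range(1,k):
            if lo<st[i,4]<1500 and 100<ce[i,0]<500 and 90<ce[i,1]<310:
                print(n,nm,st[i],ce[i].round(1),plane(p,ce[i],0.0125).round(3)[:2])
E
```

```text
(600, 800, 3)
top grey [263  93  31  39 832] [277.3 110.2] [0.874 0.136]
top grey [338 151  17  22 222] [345.2 160.6] [ 0.705 -0.081]
top grey [273 152  27  27 407] [285.5 164. ] [0.695 0.108]
top grey [222 175  24  23 236] [233.4 185.9] [0.625 0.272]
top grey [403 184  18  17 135] [411.8 191.9] [ 0.603 -0.289]
top grey [155 199  27  24 424] [167.3 210.7] [0.548 0.475]
top grey [106 209  34  27 275] [121.5 224.3] [0.506 0.615]
top grey [461 218  17  12 132] [469.6 223.8] [ 0.502 -0.465]
top dark [283  91  24  40 512] [295.9 111. ] [0.871 0.076]
top dark [252  95  23  40 432] [260.  114.3] [0.86  0.192]
top dark [339 213  16  16 165] [346.5 220.7] [ 0.514 -0.082]
top dark [283 223  20  20 233] [292.5 232.5] [0.478 0.085]
top dark [401 235  25  25 350] [412.1 247.4] [ 0.43  -0.283]
top dark [221 238  21  21 227] [232.3 248.2] [0.43 0.27]
top blue [345 218   6   5  23] [347.3 220. ] [ 0.516 -0.085]
top blue [288 228   9   9  65] [292.  231.7] [0.48  0.087]
top blue [223 243  11  10  83] [228.3 247.5] [0.433 0.282]
top blue [410 242  12  11  84] [415.2 247. ] [ 0.431 -0.293]
scene grey [
[... 343 characters left out ...]
.5] [0.877 0.136]
scene grey [214 270  24  26 338] [226.  282.3] [ 0.591 -0.284]
scene grey [132 279  23  21 308] [143.4 288.8] [ 0.491 -0.461]
scene dark [480 100  22  11 118] [491.7 105.8] [0.543 0.678]
scene dark [356 132  23  19 259] [366.6 142.3] [0.437 0.266]
scene dark [313 172  23  21 297] [324.1 182.4] [0.484 0.081]
scene dark [270 211  20  19 245] [279.5 220.3] [ 0.516 -0.085]
scene dark [182 222  31  28 533] [197.9 236.7] [ 0.438 -0.288]
scene blue [363 127  10  14  65] [367.7 133.9] [0.413 0.288]
scene blue [320 173   9   9  47] [323.9 177.3] [0.469 0.09 ]
scene blue [276 213   6   8  20] [278.3 216.4] [ 0.505 -0.082]
scene blue [188 224  15  16  92] [194.6 230.9] [ 0.417 -0.288]
```

View pics/crop1.png

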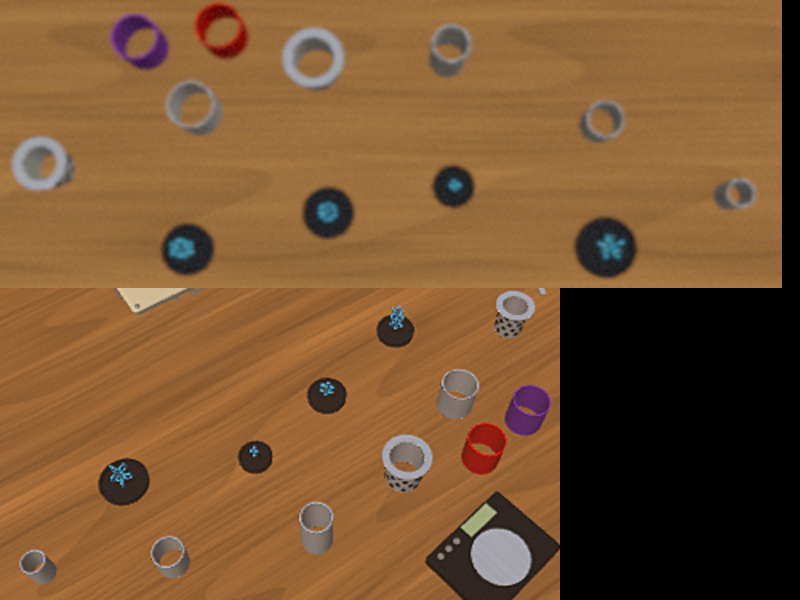

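Identities hold by apparent size: large flask at (234,186), tall at (346,161), short at (412,192), small at (471,225). The tall tree is at (231,248), short at (292,232), small at (347,221) and large at (413,247). I'll square the tool and go look with the wrist camera.

{"op": "carry_out", "data": {
  "commands": [
    [[0,0,-0.8,0,0,-0.91],[0,0,-0.8,0,0,-0.91],[0,0,-0.8,0,0,-0.91],[-0.5,-0.55,-0.1,0,0,0],[-0.5,-0.55,-0.1,0,0,0],[-0.5,-0.55,-0.1,0,0,0],[-0.5,-0.55,-0.1,0,0,0],[-0.5,-0.55,-0.1,0,0,0],[-0.5,-0.55,-0.1,0,0,0],[-0.5,-0.55,-0.1,0,0,0],[-0.5,-0.55,-0.1,0,0,0],[-0.5,-0.55,-0.1,0,0,0],[-0.5,-0.55,-0.1,0,0,0],[-0.5,-0.55,-0.1,0,0,0],[-0.5,-0.55,-0.1,0,0,0],[-0.5,-0.55,-0.1,0,0,0],[-0.5,-0.55,-0.1,0,0,0],[-0.5,-0.55,-0.1,0,0,0],[0,0,0,0,0,0]]
  ],
  "hand": -1
}}

```text
clock: 1.68
position: [0.4804, 0.2634, 0.3596]
ee_rot: [0.005, 1.0, -0.001, 0.001]
ft_force: [0.6, -0.3, 0.3]
grip_width: 1.0
grasp_force: 0.0
```

```bash
cat > look.py <<'E'
import sys,pickle
from workcell import *
from h import *
def look(name):
    o=get_obs();p=camera_params('wrist');im=cv2.cvtColor(camera('wrist'),cv2.COLOR_RGB2BGR)
    cv2.imwrite(f'pics/{name}.png',im);pickle.dump((o,p),open(f'pics/{name}.pkl','wb'))
    print(round(o['clock'],2),o['position'].round(4),o['ee_rot'].round(4),o['joint_pos'].round(2),o['ft_force'].round(1))
    return o,p,im
if __name__=='__main__':
    o,p,im=look(sys.argv[1]);print(p['mtx'].round(1),p['R'].round(3),(-p['R'].T@p['t']).round(3))
E
python3 look.py w1
```

```text
1.68 [0.4804 0.2634 0.3596] [ 4.7e-03  1.0e+00 -8.0e-04  9.0e-04] [-0.79  0.12  0.23  1.4  -0.02  1.62  1.  ] [ 0.6 -0.3  0.3]
[[325.5   0.  316.8]
 [  0.  325.5 198.5]
 [  0.    0.    1. ]] [[ 0.01   1.    -0.001]
 [ 0.95  -0.009  0.311]
 [ 0.311 -0.004 -0.95 ]] [0.402 0.265 0.53 ]
```

View pics/w1.png

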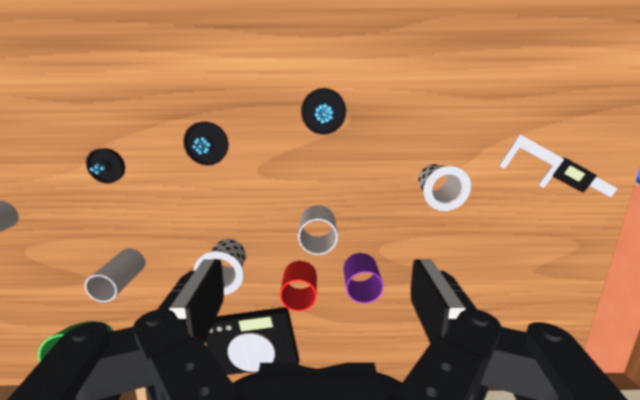

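The wrist view shows the tall tree at (323,111), short tree (206,143), small tree (105,166), large flask rim (318,237), tall flask (101,288), plus perforated, red and purple ones. Two more views to the right give the second rays.

{"op": "carry_out", "data": {
  "commands": [
    [[0,-0.75,0,0,0,0],[0,-0.75,0,0,0,0],[0,-0.75,0,0,0,0],[0,-0.75,0,0,0,0],[0,-0.75,0,0,0,0],[0,-0.75,0,0,0,0],[0,-0.75,0,0,0,0],[0,-0.75,0,0,0,0],[0,-0.75,0,0,0,0],[0,-0.75,0,0,0,0],[0,-0.75,0,0,0,0],[0,-0.75,0,0,0,0],[0,0,0,0,0,0],[0,0,0,0,0,0]]
  ]
}}

```text
clock: 2.9
position: [0.4759, -0.0913, 0.3589]
ee_rot: [0.002, 1.0, 0.0, -0.0]
ft_force: [0.1, 0.9, -0.6]
grip_width: 1.002
grasp_force: 0.0
```

```bash
python3 look.py w2
```

```text
2.9 [ 0.4759 -0.0913  0.3589] [ 1.5e-03  1.0e+00  2.0e-04 -1.0e-04] [-0.47 -0.05  0.54  1.56  0.03  1.62  1.65] [ 0.1  0.9 -0.6]
[[325.5   0.  316.8]
 [  0.  325.5 198.5]
 [  0.    0.    1. ]] [[ 0.003  1.     0.001]
 [ 0.951 -0.003  0.309]
 [ 0.309 -0.    -0.951]] [ 0.398 -0.091  0.53 ]
```

{"op": "carry_out", "data": {
  "commands": [
    [[0,-0.75,0,0,0,0],[0,-0.75,0,0,0,0],[0,-0.75,0,0,0,0],[0,-0.75,0,0,0,0],[0,-0.75,0,0,0,0],[0,-0.75,0,0,0,0],[0,-0.75,0,0,0,0],[0,0,0,0,0,0],[0,0,0,0,0,0]]
  ]
}}

```text
clock: 3.7
position: [0.4763, -0.3005, 0.3583]
ee_rot: [0.001, 1.0, 0.0, -0.001]
ft_force: [0.4, 0.3, 0.1]
grip_width: 1.002
grasp_force: 0.0
```

```bash
python3 look.py w3; python3 - <<'E'
import cv2,numpy as np
a=cv2.imread('pics/w2.png')[0:320];b=cv2.imread('pics/w3.png')[0:320]
cv2.imwrite('pics/w23.png',cv2.resize(np.vstack([a,b]),(600,600)))
E
```

```text
3.7 [ 0.4763 -0.3005  0.3583] [ 8.e-04  1.e+00  1.e-04 -7.e-04] [-0.18  0.19  0.79  1.38 -0.13  1.63  2.17] [0.4 0.3 0.1]
[[325.5   0.  316.8]
 [  0.  325.5 198.5]
 [  0.    0.    1. ]] [[ 0.002  1.     0.001]
 [ 0.951 -0.002  0.308]
 [ 0.308  0.    -0.951]] [ 0.398 -0.3    0.529]
```

View pics/w23.png

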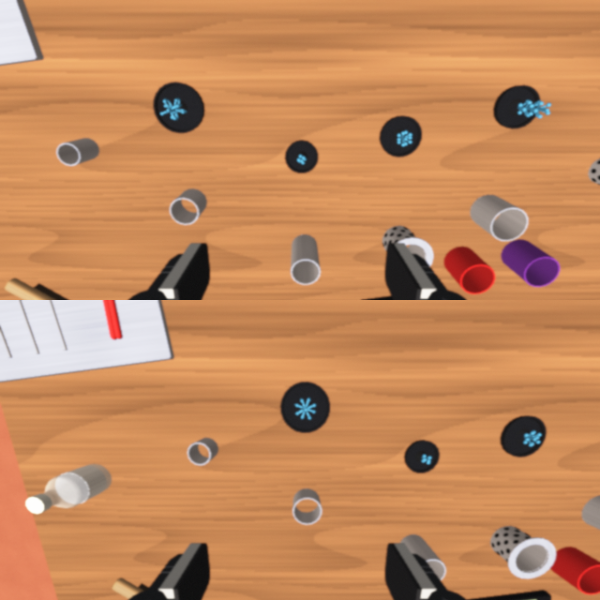

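```bash
cat > meas.py <<'E'
import pickle
from h import *
F={'large':(.61,.27,.065,.062),'tall':(.665,-.076,.09,.05),'short':(.593,-.284,.05,.05),'small':(.493,-.46,.05,.038)}
T={'tall':(.432,.27),'short':(.48,.085),'small':(.515,-.083),'large':(.432,-.285)}
D={'tall':71,'short':71,'small':59,'large':83}
def rim(im,p,x,y,z,d):
    u=proj(p,[x,y,z]); r=int(np.linalg.norm(proj(p,[x,y+d/2,z])-u)*1.7)
    c=np.round(u).astype(int)
    if not(r<c[0]<640-r and r<c[1]<400-r): return None
    roi=im[c[1]-r:c[1]+r+1,c[0]-r:c[0]+r+1]; roi=cv2.resize(roi,None,fx=4,fy=4,interpolation=cv2.INTER_CUBIC)
    h=cv2.cvtColor(roi,cv2.COLOR_BGR2HSV); m=((h[...,1]<55)&(h[...,2]>165)).astype(np.uint8)
    k,l,st,_=cv2.connectedComponentsWithStats(m)
    if k<2: return None
    m=(l==1+np.argmax(st[1:,2]*st[1:,3])).astype(np.uint8)
    pts=cv2.convexHull(cv2.findNonZero(m)); e=cv2.fitEllipse(pts)
    return (np.array(e[0])+.5)/4-.5+c-r, np.array(e[1])/4
def base(im,p,x,y):
    u=proj(p,[x,y,.006]); r=int(np.linalg.norm(proj(p,[x,y+.06,.006])-u)); c=np.round(u).astype(int)
    if not(r<c[0]<640-r and r<c[1]<400-r): return None
    roi=im[c[1]-r:c[1]+r+1,c[0]-r:c[0]+r+1]
    m=(roi.max(2)<75).astype(np.uint8); k,l,st,_=cv2.connectedComponentsWithStats(m); m=(l==1+np.argmax(st[1:,4])).astype(np.uint8)
    e=cv2.fitEllipse(cv2.convexHull(cv2.findNonZero(m)))
    return np.array(e[0])+c-r, np.array(e[1])
if __name__=='__main__':
    V={}
    for n in('w1','w2','w3'): V[n]=(cv2.imread(f'pics/{n}.png'),pickle.load(open(f'pics/{n}.pkl','rb'))[1])
    from workcell import camera_params
    for n in('top','scene'): V[n]=(cv2.imread(f'pics/{n}0.png'),camera_params(n))
    for k,(x,y,z,d) in F.items():
        R=[]
        for n,(im,p) in V.items():
            r=rim(im,p,x,y,z,d)
            if r is None: continue
            s=p['mtx'][0,0]/(p['R']@[x,y,z]+p['t'])[2]
            X=plane(p,r[0],z); print('F',k,n,r[0].round(1),'diam mm',(r[1]/s*1e3).round(1),X[:2].round(4)); 
            if abs(r[1][1]/s-d)<.007: R.append(ray(p,r[0]))
        if len(R)>1: X,e=tri(R);print('   tri',X.round(4),round(e,4))
    for k,(x,y) in T.items():
        R=[]
        for n,(im,p) in V.items():
            r=base(im,p,x,y)
            if r is None: continue
            s=p['mtx'][0,0]/(p['R']@[x,y,.006]+p['t'])[2]
            X=plane(p,r[0],.006); print('T',k,n,r[0].round(1),(r[1]/s*1e3).round(1),X[:2].round(4)); 
            if abs(r[1][1]/s*1e3-D[k])<9: R.append(ray(p,r[0]))
        if len(R)>1: X,e=tri(R);print('   tri',X.round(4),round(e,4))
E
python3 meas.py
```

```text
F large w1 [317.3 236.1] diam mm [56.5 62.6] [0.6159 0.2629]
F large w2 [542.4 239. ] diam mm [52.9 68.9] [0.6166 0.262 ]
F large scene [415.1 168.9] diam mm [2.9 8.4] [0.6152 0.2902]
   tri [0.6169 0.2629 0.0636] 0.0003
F tall w1 [100.3 288. ] diam mm [40.1 52.3] [ 0.6901 -0.0774]
F tall w2 [325.2 289.3] diam mm [42.7 50.5] [ 0.6898 -0.0783]
F tall w3 [462.5 288. ] diam mm [38.3 39.4] [ 0.6873 -0.0734]
F tall scene [307.1 258.4] diam mm [ 2.6 12.1] [ 0.6791 -0.0999]
   tri [ 0.6908 -0.0783  0.0887] 0.0001
F short w2 [196.1 224.9] diam mm [44.6 51.7] [ 0.5971 -0.2831]
F short w3 [327.1 224.6] diam mm [46.  50.7] [ 0.597  -0.2836]
F short scene [223.2 288.8] diam mm [ 4.4 12.7] [ 0.6175 -0.2975]
   tri [ 0.5976 -0.2836  0.0487] 0.0
F small w2 [ 72.6 164.2] diam mm [33.1 41.9] [ 0.4983 -0.4564]
F small w3 [211.9 163.6] diam mm [35.3 39.4] [ 0.4983 -0.4567]
F small scene [144.5 279.9] diam mm [ 5.3 12.2] [ 0.4923 -0.4435]
   tri [ 0.4985 -0.4569  0.0493] 0.0
T tall w1 [323.2 110.8] [67.  69.4] [0.4298 0.2738]
T tall w2 [551.  113.6] [65.  79.4] [0.4299 0.275 ]
T tall top [231.1 248.1] [
[... 307 characters left out ...]
.7 65. ] [0.4796 0.0863]
T short scene [323.9 181.8] [61.3 68.1] [0.4783 0.0842]
   tri [0.4782 0.0855 0.0069] 0.0016
T small w1 [105.1 165. ] [53.  63.1] [ 0.5124 -0.0843]
T small w2 [321.3 166.8] [53.8 54.7] [ 0.5132 -0.0834]
T small w3 [449.5 166.5] [53.6 58.4] [ 0.5129 -0.0825]
T small top [346.8 220.7] [50.3 52.5] [ 0.5141 -0.0837]
T small scene [279.3 220.3] [52.8 56.2] [ 0.5128 -0.0847]
   tri [ 0.513  -0.0837  0.0068] 0.0011
T large w2 [190.4 114.3] [77.4 86. ] [ 0.4291 -0.2877]
T large w3 [325.2 114. ] [79.2 82.1] [ 0.4292 -0.2867]
T large top [413.  247.1] [76.5 78.6] [ 0.4311 -0.2874]
T large scene [197.1 235.8] [73.2 84.1] [ 0.4303 -0.2883]
   tri [ 0.4299 -0.2876  0.0055] 0.0012
```

The measurements agree: rim heights triangulate to 64/89/49/49 mm against 65/90/50/50 given, bases to about 6 mm, and residuals are under 2 mm. First the short flask at (0.597, -0.2835), for the short tree at (0.478, 0.0855).

{"op": "carry_out", "data": {
  "commands": [
    [[-0.6,0.085,0.5,0,0,0],[-0.6,0.085,0.5,0,0,0],[-0.6,0.085,0.5,0,0,0],[-0.6,0.085,0.5,0,0,0],[-0.6,0.085,0.5,0,0,0],[0,0,0.7,0,0,0],[0,0,0.7,0,0,0],[0,0,0.7,0,0,0],[0,0,0.7,0,0,0],[0,0,0.7,0,0,0],[0,0,0,0,0,0],[0,0,0,0,0,0]]
  ]
}}

```text
clock: 4.75
position: [0.5962, -0.281, 0.1184]
ee_rot: [-0.001, 1.0, 0.001, -0.001]
ft_force: [-0.5, -0.8, 0.7]
grip_width: 1.002
grasp_force: 0.0
```

{"op": "carry_out", "data": {
  "commands": [
    [[0,-0.06,0.5,0,0,0],[-0.02,0,0.5,0,0,0],[0,0,0.5,0,0,0],[0,0,0.5,0,0,0],[0,0,0.3,0,0,0],[0,0,0.2,0,0,0],[0,0,0,0,0,0]]
  ]
}}

```text
clock: 5.33
position: [0.5971, -0.2856, 0.0189]
ee_rot: [0.0, 1.0, 0.0, -0.0]
ft_force: [-0.6, 0.5, 0.1]
grip_width: 1.002
grasp_force: 0.0
```

{"op": "carry_out", "data": {
  "commands": [
    [[0,0,0,0,0,0],[0,0,0,0,0,0],[0,0,0,0,0,0],[0,0,0,0,0,0],[0,0,0,0,0,0],[0,0,0,0,0,0],[0,0,0,0,0,0],[0,0,0,0,0,0],[0,0,0,0,0,0],[0,0,0,0,0,0]]
  ],
  "hand": 1,
  "force": 45
}}

```text
clock: 6.17
position: [0.5979, -0.2899, 0.0219]
ee_rot: [0.001, 1.0, -0.002, 0.002]
ft_force: [-0.8, -6.6, 9.2]
grip_width: 0.001
grasp_force: 4.6
```

```bash
python3 look.py g1; python3 - <<'E'
from workcell import *
import cv2
im=cv2.cvtColor(camera('scene'),cv2.COLOR_RGB2BGR)
a=cv2.resize(im[190:340,110:310],(533,400),interpolation=cv2.INTER_CUBIC)
import numpy as np
b=cv2.resize(cv2.imread('pics/g1.png')[150:400,130:530],(320,200))
c=np.zeros((600,533,3),np.uint8);c[:400]=a;c[400:,:320]=b
cv2.imwrite('pics/g1v.png',c)
E
```

```text
6.17 [ 0.5979 -0.2899  0.0219] [ 0.0014  1.     -0.0024  0.0022] [-0.08  0.64  0.65  1.57 -0.42  1.07  2.24] [-0.8 -6.6  9.2]
[[325.5   0.  316.8]
 [  0.  325.5 198.5]
 [  0.    0.    1. ]] [[ 0.003  1.    -0.004]
 [ 0.95  -0.002  0.313]
 [ 0.313 -0.005 -0.95 ]] [ 0.519 -0.289  0.192]
```

View pics/g1v.png

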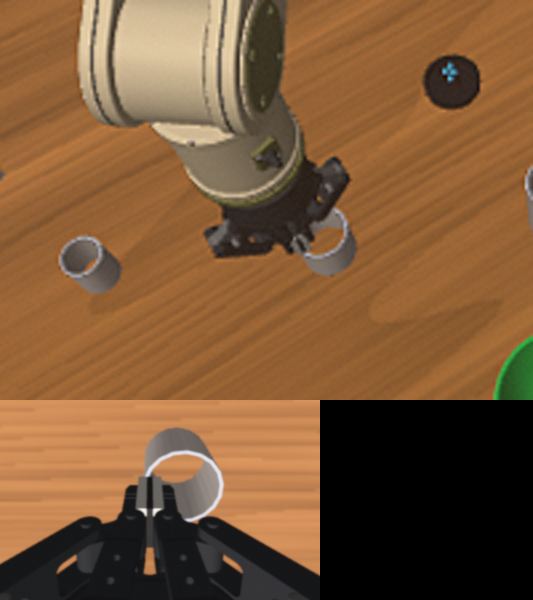

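The wrist crop shows the fingers shut at the flask's left edge, with the flask still upright and shifted to +y. I'll measure where it stands now.

```bash
python3 - <<'E'
from meas import *
o,p=pickle.load(open('pics/g1.pkl','rb'));im=cv2.imread('pics/g1.png')
print(plane(p,(360,259),.05))
for X in ([.597,-.2856,.022],[.597,-.2856,.041]): print(proj(p,X))
print({k:o[k] for k in('grip_width','grasp_force','torque','tau')})
cv2.imwrite('pics/g1c.png',cv2.resize(im[180:340,250:450],(800,600),interpolation=cv2.INTER_CUBIC))
E
```

```text
[ 0.59708725 -0.26827014  0.05      ]
[323.71910626 234.87818846]
[324.29897297 250.32506868]
{'grip_width': 0.0009820168652080873, 'grasp_force': 4.599088876275346, 'torque': array([-1.58279789,  0.00574877, -0.0756829 ]), 'tau': array([-4.06799376e+00, -6.18851995e+01,  9.93860722e+00, -2.77629930e+01,
       -1.60707448e+00,  1.48111850e+00, -4.38423696e-03])}
```

View pics/g1c.png

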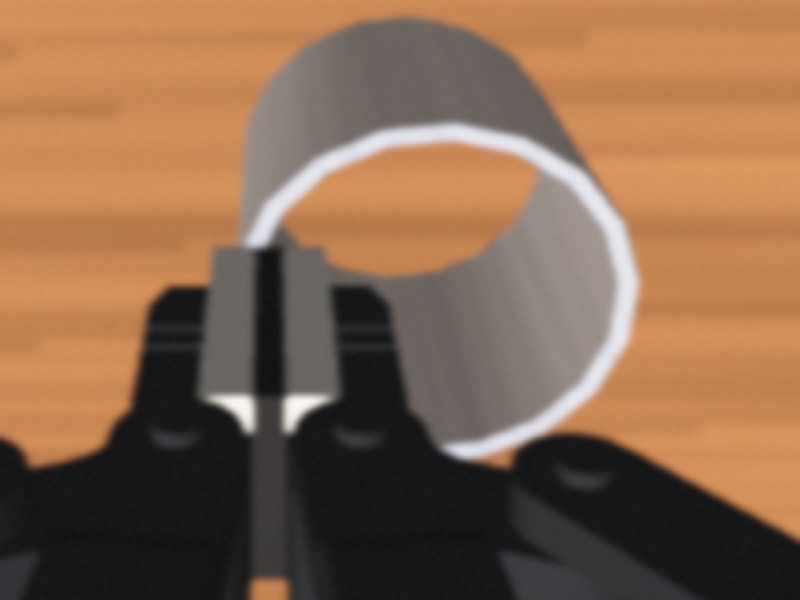

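The fingers straddle the flask's near wall, one of them inside the tube. I'll open slightly, lift clear, and re-measure before grasping lower and in stages.

{"op": "carry_out", "data": {
  "commands": [
    [[0,0,0,0,0,0],[0,0,0,0,0,0],[0,0,0,0,0,0],[0,0,0,0,0,0]]
  ],
  "hand": 0.65,
  "force": 30
}}

```text
clock: 6.6
position: [0.5984, -0.2876, 0.0216]
ee_rot: [0.001, 1.0, -0.001, 0.002]
ft_force: [0.2, 0.3, 10.8]
grip_width: 0.177
grasp_force: 5.5
```

{"op": "carry_out", "data": {
  "commands": [
    [[0,0,-0.2,0,0,0],[0,0,-0.4,0,0,0],[0,0,-0.6,0,0,0],[0,0,-0.8,0,0,0],[0,0,-0.8,0,0,0],[0,0,0,0,0,0],[0,0,0,0,0,0]]
  ]
}}

```text
clock: 7.18
position: [0.5978, -0.2869, 0.1337]
ee_rot: [0.001, 1.0, -0.001, 0.002]
ft_force: [-0.4, 0.5, -0.8]
grip_width: 0.175
grasp_force: 0.0
```

```bash
python3 - <<'E'
from look import *
from meas import rim,base
o,p,im=look('g2')
r=rim(im,p,.597,-.268,.05,.05);print(r, r and plane(p,r[0],.05))
print(o['grip_width'],o['grasp_force'])
cv2.imwrite('pics/g2c.png',cv2.resize(im[100:400,120:520],(640,480)))
E
```

```text
7.18 [ 0.5978 -0.2869  0.1337] [ 5.e-04  1.e+00 -5.e-04  2.e-03] [-0.12  0.53  0.7   1.48 -0.35  1.26  2.19] [-0.4  0.5 -0.8]
(array([338.06573105, 191.86675644]), array([58.2334671 , 61.33567429])) [ 0.59695142 -0.26920126  0.05      ]
0.17460052035391244 0.0
```

View pics/g2c.png

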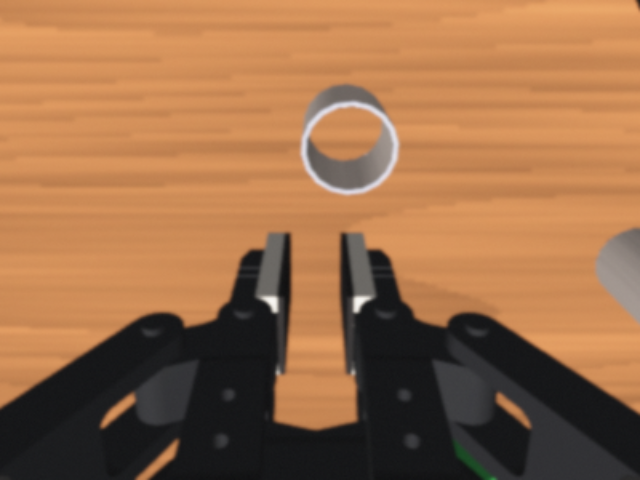

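The flask is upright at (0.597, -0.269). I'll re-approach centred with a 72 mm opening, go lower, and close in stages.

{"op": "carry_out", "data": {
  "commands": [
    [[0.02,0.22,0,0,0,0],[0,0.22,0,0,0,0],[0,0,0,0,0,0],[0,0,0.4,0,0,0],[0,0,0.5,0,0,0],[0,0,0.5,0,0,0],[0,0,0.5,0,0,0],[0,0,0.5,0,0,0],[0,0,0.4,0,0,0],[0,0,0.3,0,0,0],[0,0,0,0,0,0]]
  ],
  "hand": -0.7
}}

```text
clock: 8.15
position: [0.5943, -0.2674, 0.004]
ee_rot: [0.0, 1.0, 0.001, -0.002]
ft_force: [0.3, 0.3, -0.6]
grip_width: 0.853
grasp_force: 0.0
```

{"op": "carry_out", "data": {
  "commands": [
    [[0,0,0,0,0,0],[0,0,0,0,0,0],[0,0,0,0,0,0]]
  ],
  "hand": -0.3
}}

```text
clock: 8.4
position: [0.5967, -0.269, 0.0083]
ee_rot: [0.0, 1.0, -0.0, 0.001]
ft_force: [1.3, -1.1, 1.7]
grip_width: 0.649
grasp_force: 0.0
```

```bash
python3 - <<'E'
from look import *
o,p,im=look('g3')
print(o['grip_width'],o['grasp_force'])
cv2.imwrite('pics/g3c.png',cv2.resize(im[120:400,150:490],(800,600)))
E
```

```text
8.4 [ 0.5967 -0.269   0.0083] [ 5.e-04  1.e+00 -3.e-04  8.e-04] [-0.11  0.64  0.64  1.6  -0.42  1.04  2.22] [ 1.3 -1.1  1.7]
0.6492788640256797 0.0
```

View pics/g3c.png

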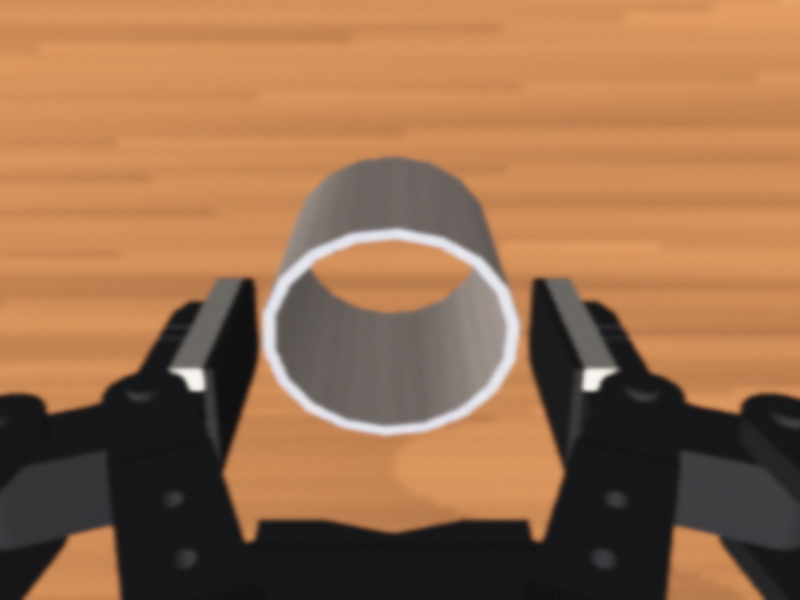

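The fingers now straddle the rim evenly, about 5 px of gap on each side. Closing gently.

{"op": "carry_out", "data": {
  "commands": [
    [[0,0,0,0,0,0],[0,0,0,0,0,0],[0,0,0,0,0,0],[0,0,0,0,0,0],[0,0,0,0,0,0]]
  ],
  "hand": 0,
  "force": 30
}}

```text
clock: 8.87
position: [0.5967, -0.2689, 0.0085]
ee_rot: [0.001, 1.0, -0.0, 0.001]
ft_force: [-1.5, 0.0, 5.1]
grip_width: 0.569
grasp_force: 30.1
```

{"op": "carry_out", "data": {
  "commands": [
    [[0,0,-0.2,0,0,0],[0,0,-0.4,0,0,0],[0,0,-0.6,0,0,0],[0,0,-0.6,0,0,0],[0,0,-0.6,0,0,0],[0,0,-0.6,0,0,0],[0,0,0,0,0,0],[0,0,0,0,0,0]]
  ]
}}

```text
clock: 9.53
position: [0.5967, -0.2691, 0.1289]
ee_rot: [0.0, 1.0, -0.0, 0.001]
ft_force: [-0.3, 0.9, -2.6]
grip_width: 0.573
grasp_force: 31.4
```

{"op": "carry_out", "data": {
  "commands": [
    [[0.1,0.3,0,0,0,0],[0.2,0.6,0,0,0,0],[0.2,0.6,0,0,0,0],[0.2,0.6,0,0,0,0],[0.2,0.6,0,0,0,0],[0.2,0.6,0,0,0,0],[0.2,0.6,0,0,0,0],[0.2,0.6,0,0,0,0],[0.2,0.6,0,0,0,0],[0.2,0.6,0,0,0,0],[0.2,0.6,0,0,0,0],[0.2,0.6,0,0,0,0],[0.2,0.6,0,0,0,0],[0.2,0.6,0,0,0,0],[0.2,0.6,0,0,0,0],[0.07,0.1,0,0,0,0],[0,0,0,0,0,0],[0,0,0,0,0,0]]
  ]
}}

```text
clock: 11.03
position: [0.4772, 0.0828, 0.1266]
ee_rot: [0.0, 1.0, -0.0, -0.0]
ft_force: [0.1, -1.0, -1.1]
grip_width: 0.573
grasp_force: 31.5
```

```bash
python3 - <<'E'
from look import *
from meas import rim,base
o,p,im=look('g4'); print(o['grip_width'],o['grasp_force'])
x,y,z=o['position']; zt=z+.0415
r=rim(im,p,x,y,zt,.05); print(r, r and plane(p,r[0],zt))
b=base(im,p,.478,.0855); print(b, b and plane(p,b[0],.006))
cv2.imwrite('pics/g4.png',im)
E
```

```text
11.03 [0.4772 0.0828 0.1266] [ 4.e-04  1.e+00 -2.e-04 -4.e-04] [-0.81  0.08  0.57  1.95 -0.04  1.13  1.35] [ 0.1 -1.  -1.1]
0.5727338065000275 31.466575423255563
(array([312.89228821, 267.27941132]), array([103.43123627, 121.80606842])) [0.4733534 0.0814721 0.168122 ]
(array([319.19326782, 182.13288116]), array([71.76725769, 73.89959717])) [0.47763386 0.08542771 0.006     ]
```

View pics/g4.png

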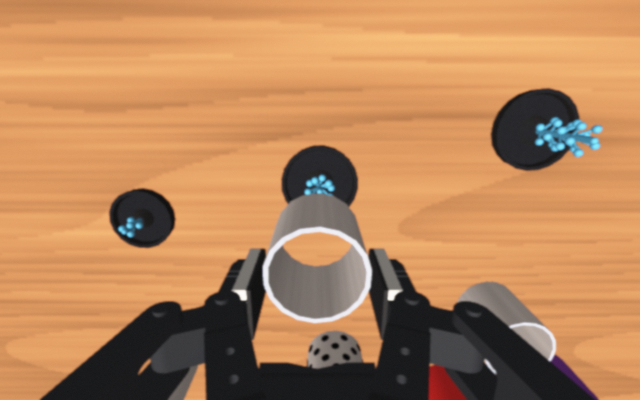

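The held flask's rim centre is about (318,274) px, upright and on the TCP axis. The short base is at (319,182) → (0.4777, 0.0855). Nudge +2 mm in y and lower.

{"op": "carry_out", "data": {
  "commands": [
    [[0,0.055,0,0,0,0],[0,0,0.3,0,0,0],[0,0,0.4,0,0,0],[0,0,0.4,0,0,0],[0,0,0.4,0,0,0],[0,0,0.4,0,0,0],[0,0,0.3,0,0,0],[0,0,0.2,0,0,0],[0,0,0.15,0,0,0],[0,0,0.1,0,0,0],[0,0,0,0,0,0],[0,0,0,0,0,0]]
  ]
}}

```text
clock: 12.08
position: [0.4778, 0.0855, 0.0214]
ee_rot: [0.001, 1.0, 0.0, 0.0]
ft_force: [1.4, 0.1, -0.4]
grip_width: 0.569
grasp_force: 31.5
```

{"op": "carry_out", "data": {
  "commands": [
    [[0,0,0.04,0,0,0],[0,0,0.03,0,0,0],[0,0,0.03,0,0,0],[0,0,0.02,0,0,0],[0,0,0,0,0,0]]
  ]
}}

```text
clock: 12.5
position: [0.4775, 0.0857, 0.0162]
ee_rot: [0.0, 1.0, 0.0, -0.0]
ft_force: [0.0, -0.0, -1.2]
grip_width: 0.568
grasp_force: 31.5
```

{"op": "carry_out", "data": {
  "commands": [
    [[0,0,0.02,0,0,0],[0,0,0.02,0,0,0],[0,0,0.02,0,0,0],[0,0,0,0,0,0]]
  ]
}}

```text
clock: 12.83
position: [0.4777, 0.0857, 0.0144]
ee_rot: [0.0, 1.0, 0.0, -0.0]
ft_force: [-4.0, -1.3, 8.6]
grip_width: 0.573
grasp_force: 32.2
```

Contact at 6 mm with 8.6 N upward, so it is seated. Release, rise, check with the camera.

{"op": "carry_out", "data": {
  "commands": [
    [[0,0,0,0,0,0],[0,0,0,0,0,0],[0,0,0,0,0,0],[0,0,0,0,0,0]]
  ],
  "hand": -0.6
}}

```text
clock: 13.17
position: [0.4776, 0.0856, 0.0139]
ee_rot: [0.0, 1.0, 0.0, 0.0]
ft_force: [-0.6, 0.4, 0.1]
grip_width: 0.799
grasp_force: 0.0
```

{"op": "carry_out", "data": {
  "commands": [
    [[0,0,-0.2,0,0,0],[0,0,-0.4,0,0,0],[0,0,-0.7,0,0,0],[0,0,-0.8,0,0,0],[0,0,-0.8,0,0,0],[0,0,-0.8,0,0,0],[0,0,-0.7,0,0,0],[0,0,0,0,0,0],[0,0,0,0,0,0]]
  ]
}}

```text
clock: 13.92
position: [0.4784, 0.0858, 0.1917]
ee_rot: [0.001, 1.0, 0.001, 0.002]
ft_force: [-0.5, -0.4, -0.2]
grip_width: 0.803
grasp_force: 0.0
```

```bash
python3 - <<'E'
from look import *
from meas import rim,base
o,p,im=look('g5')
r=rim(im,p,.478,.0855,.056,.05); print(r, r and plane(p,r[0],.056))
b=base(im,p,.478,.0855); print(b, b and plane(p,b[0],.006))
s=cv2.cvtColor(camera('scene'),cv2.COLOR_RGB2BGR);ps=camera_params('scene')
cv2.imwrite('pics/s5.png',s)
cv2.imwrite('pics/g5c.png',cv2.resize(im[80:320,170:490],(800,600)))
E
```

```text
13.92 [0.4784 0.0858 0.1917] [5.0e-04 1.0e+00 9.0e-04 1.5e-03] [-0.83  0.01  0.57  1.86 -0.01  1.27  1.31] [-0.5 -0.4 -0.2]
(array([316.2193985, 176.8302536]), array([50.05862427, 51.77065659])) [0.47809756 0.08600143 0.056     ]
(array([315.74327469, 165.41761398]), array([59.88505173, 60.89582443])) [0.47782328 0.08550388 0.006     ]
```

View pics/g5c.png

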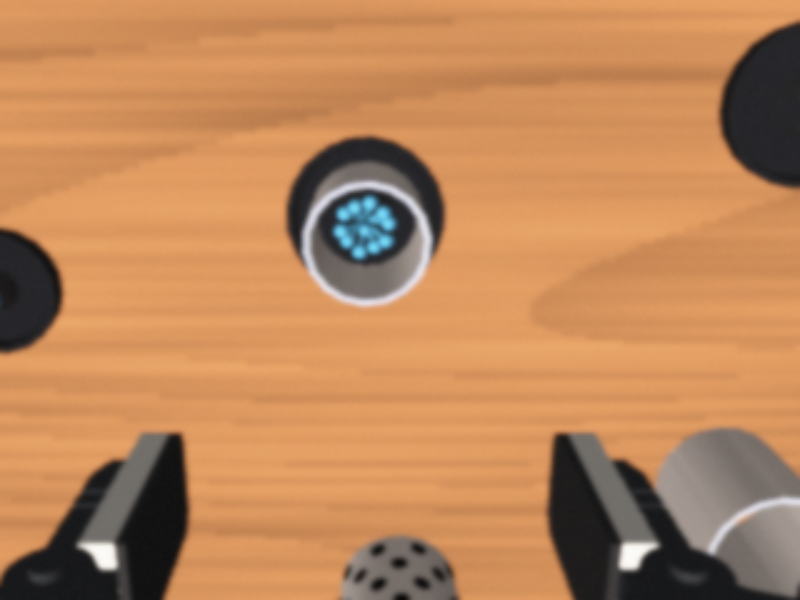

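The short flask sits concentric on the short base: rim centre (0.4781, 0.0860) against base (0.4778, 0.0855), tree intact inside. Next the tall flask at (0.690, -0.078).

{"op": "carry_out", "data": {
  "commands": [
    [[-0.4,-0.3,0,0,0,0],[-0.6,-0.465,0,0,0,0],[-0.6,-0.465,0,0,0,0],[-0.6,-0.465,0,0,0,0],[-0.6,-0.465,0,0,0,0],[-0.6,-0.465,0,0,0,0],[-0.6,-0.465,0,0,0,0],[-0.6,-0.465,0,0,0,0],[-0.6,-0.465,0,0,0,0],[-0.09,-0.08,0,0,0,0],[0,0,0,0,0,0],[0,0,0,0,0,0]]
  ],
  "hand": -0.7
}}

```text
clock: 15.02
position: [0.6882, -0.0786, 0.1884]
ee_rot: [0.001, 1.0, -0.0, -0.001]
ft_force: [-0.4, 0.6, -0.0]
grip_width: 0.851
grasp_force: 0.0
```

```bash
python3 - <<'E'
from look import *
from meas import rim,base
o,p,im=look('h1')
r=rim(im,p,.690,-.078,.09,.05); print(r, r and plane(p,r[0],.09))
E
```

```text
15.02 [ 0.6882 -0.0786  0.1884] [ 8.0e-04  1.0e+00 -1.0e-04 -1.2e-03] [-0.39  0.56  0.67  1.3  -0.34  1.4   1.84] [-0.4  0.6 -0. ]
(array([317.0876503 , 190.49720001]), array([55.31389999, 58.11568069])) [ 0.68987668 -0.07793658  0.09      ]
```

{"op": "carry_out", "data": {
  "commands": [
    [[-0.04,0.02,0.3,0,0,0],[0,0,0.5,0,0,0],[0,0,0.5,0,0,0],[0,0,0.5,0,0,0],[0,0,0.5,0,0,0],[0,0,0.5,0,0,0],[0,0,0.5,0,0,0],[0,0,0.3,0,0,0],[0,0,0.1,0,0,0],[0,0,0,0,0,0]]
  ]
}}

```text
clock: 15.9
position: [0.6898, -0.0769, 0.041]
ee_rot: [0.0, 1.0, 0.0, -0.001]
ft_force: [-0.6, 0.9, 0.3]
grip_width: 0.845
grasp_force: 0.0
```

{"op": "carry_out", "data": {
  "commands": [
    [[0,0,0,0,0,0],[0,0,0,0,0,0],[0,0,0,0,0,0]]
  ],
  "hand": -0.3
}}

```text
clock: 16.15
position: [0.6913, -0.0779, 0.0432]
ee_rot: [0.0, 1.0, 0.0, 0.001]
ft_force: [-0.4, 0.2, -0.3]
grip_width: 0.65
grasp_force: 0.0
```

{"op": "carry_out", "data": {
  "commands": [
    [[0,0,0,0,0,0],[0,0,0,0,0,0],[0,0,0,0,0,0],[0,0,0,0,0,0],[0,0,0,0,0,0]]
  ],
  "hand": 0,
  "force": 35
}}

```text
clock: 16.57
position: [0.6913, -0.078, 0.0431]
ee_rot: [0.001, 1.0, 0.0, 0.001]
ft_force: [-0.5, -0.3, 6.3]
grip_width: 0.56
grasp_force: 36.1
```

{"op": "carry_out", "data": {
  "commands": [
    [[0,0,-0.2,0,0,0],[0,0,-0.4,0,0,0],[0,0,-0.6,0,0,0],[0,0,-0.6,0,0,0],[0,0,-0.6,0,0,0],[0,0,-0.3,0,0,0],[0,0,0,0,0,0],[0,0,0,0,0,0]]
  ]
}}

```text
clock: 17.23
position: [0.6905, -0.0777, 0.1494]
ee_rot: [0.0, 1.0, 0.0, -0.0]
ft_force: [0.4, 1.5, -3.6]
grip_width: 0.562
grasp_force: 37.3
```

{"op": "carry_out", "data": {
  "commands": [
    [[0.2,0.3,0,0,0,0],[0.39,0.53,0,0,0,0],[0.39,0.53,0,0,0,0],[0.39,0.53,0,0,0,0],[0.39,0.53,0,0,0,0],[0.39,0.53,0,0,0,0],[0.39,0.53,0,0,0,0],[0.39,0.53,0,0,0,0],[0.39,0.53,0,0,0,0],[0.39,0.53,0,0,0,0],[0.39,0.53,0,0,0,0],[0.39,0.53,0,0,0,0],[0.39,0.53,0,0,0,0],[0.39,0.53,0,0,0,0],[0.39,0.53,0,0,0,0],[0.39,0.53,0,0,0,0],[0.39,0.53,0,0,0,0],[0.06,0.1,0,0,0,0],[0,0,0,0,0,0],[0,0,0,0,0,0]]
  ]
}}

```text
clock: 18.9
position: [0.4305, 0.2769, 0.1487]
ee_rot: [0.0, 1.0, -0.001, -0.001]
ft_force: [-0.9, -0.1, -3.5]
grip_width: 0.56
grasp_force: 37.3
```

```bash
cat > held.py <<'E'
# centre of held tube's rim from the brightest ring pixels between the pads, and its base
from look import *
from meas import base
from scipy.optimize import least_squares
import sys
def held(name,zg,H,d,tx,ty):
    o,p,im=look(name); x,y,z=o['position']; zt=z-zg+H
    print('grip',round(o['grip_width'],3),round(o['grasp_force'],1))
    hsv=cv2.cvtColor(im,cv2.COLOR_BGR2HSV); m=(hsv[...,1]<55)&(hsv[...,2]>175)
    P=np.array([plane(p,(u,v),zt)[:2] for v,u in np.argwhere(m)])
    q=P[(abs(np.hypot(*(P-[x,y]).T)-d/2)<.007)&(abs(P[:,1]-y)<d*.42)]
    f=least_squares(lambda a:np.hypot(q[:,0]-a[0],q[:,1]-a[1])-(d/2-.00125),[x,y],loss='soft_l1',f_scale=.001)
    print('rim',f.x.round(4),len(q),'minus tcp',(f.x-[x,y]).round(4))
    b=base(im,p,tx,ty)
    if b: print('base',b[0].round(1),b[1].round(1),plane(p,b[0],.006).round(4))
if __name__=='__main__': held(sys.argv[1],*map(float,sys.argv[2:]))
E
python3 held.py h2 .0431 .09 .05 .430 .274
```

```text
18.9 [0.4305 0.2769 0.1487] [ 2.e-04  1.e+00 -8.e-04 -6.e-04] [-1.14  0.12  0.52  1.85 -0.06  1.19  0.97] [-0.9 -0.1 -3.5]
grip 0.56 37.3
rim [0.4301 0.2771] 1268 minus tcp [-0.0004  0.0002]
base [313.3 175.2] [67.4 69.2] [0.4298 0.2736 0.006 ]
```

{"op": "carry_out", "data": {
  "commands": [
    [[0,-0.08,0,0,0,0],[0,0,0,0,0,0],[0,0,0.2,0,0,0],[0,0,0.3,0,0,0],[0,0,0.4,0,0,0],[0,0,0.4,0,0,0],[0,0,0.4,0,0,0],[0,0,0.3,0,0,0],[0,0,0.2,0,0,0],[0,0,0.1,0,0,0],[0,0,0,0,0,0],[0,0,0,0,0,0]]
  ]
}}

```text
clock: 19.95
position: [0.4312, 0.2745, 0.0582]
ee_rot: [0.001, 1.0, 0.0, 0.0]
ft_force: [-0.7, -0.0, -2.8]
grip_width: 0.563
grasp_force: 37.3
```

{"op": "carry_out", "data": {
  "commands": [
    [[0,0,0.04,0,0,0],[0,0,0.03,0,0,0],[0,0,0.03,0,0,0],[0,0,0.02,0,0,0],[0,0,0.02,0,0,0],[0,0,0,0,0,0]]
  ]
}}

```text
clock: 20.45
position: [0.4308, 0.2745, 0.0522]
ee_rot: [0.0, 1.0, 0.0, -0.0]
ft_force: [0.6, -1.0, -1.6]
grip_width: 0.558
grasp_force: 37.3
```

{"op": "carry_out", "data": {
  "commands": [
    [[0,0,0.02,0,0,0],[0,0,0.02,0,0,0],[0,0,0.02,0,0,0],[0,0,0.02,0,0,0],[0,0,0.01,0,0,0],[0,0,0,0,0,0]]
  ]
}}

```text
clock: 20.95
position: [0.4311, 0.2745, 0.0491]
ee_rot: [0.001, 1.0, 0.0, 0.0]
ft_force: [-0.9, -2.2, 3.5]
grip_width: 0.561
grasp_force: 37.9
```

{"op": "carry_out", "data": {
  "commands": [
    [[0,0,0.015,0,0,0],[0,0,0,0,0,0],[0,0,0,0,0,0]]
  ]
}}

```text
clock: 21.2
position: [0.4313, 0.2745, 0.049]
ee_rot: [0.001, 1.0, 0.0, 0.0]
ft_force: [-2.8, -3.0, 10.9]
grip_width: 0.562
grasp_force: 38.8
```

{"op": "carry_out", "data": {
  "commands": [
    [[0,0,0,0,0,0],[0,0,0,0,0,0],[0,0,0,0,0,0],[0,0,0,0,0,0]]
  ],
  "hand": -0.6
}}

```text
clock: 21.53
position: [0.4309, 0.2746, 0.048]
ee_rot: [0.0, 1.0, 0.0, 0.0]
ft_force: [0.4, 0.3, 0.3]
grip_width: 0.8
grasp_force: 0.0
```

{"op": "carry_out", "data": {
  "commands": [
    [[0,0,-0.2,0,0,0],[0,0,-0.4,0,0,0],[0,0,-0.7,0,0,0],[0,0,-0.8,0,0,0],[0,0,-0.8,0,0,0],[0,0,-0.8,0,0,0],[0,0,-0.6,0,0,0],[0,0,0,0,0,0],[0,0,0,0,0,0]]
  ]
}}

```text
clock: 22.28
position: [0.4315, 0.2749, 0.2218]
ee_rot: [0.0, 1.0, 0.001, 0.001]
ft_force: [-0.2, 0.4, -0.5]
grip_width: 0.8
grasp_force: 0.0
```

```bash
python3 - <<'E'
from look import *
from meas import rim,base
o,p,im=look('h3')
r=rim(im,p,.430,.274,.096,.05); print(r, r and plane(p,r[0],.096))
b=base(im,p,.430,.274); print(b, b and plane(p,b[0],.006))
E
```

```text
22.28 [0.4315 0.2749 0.2218] [5.0e-04 1.0e+00 1.2e-03 1.0e-03] [-1.15  0.06  0.52  1.76 -0.03  1.33  0.94] [-0.2  0.4 -0.5]
(array([315.59270096, 178.81670761]), array([51.47913361, 53.3039856 ])) [0.43047849 0.27452261 0.096     ]
(array([314.91672134, 159.28274918]), array([55.45396042, 56.52587128])) [0.42983785 0.27365482 0.006     ]
```

The tall flask is seated concentric within about 1 mm. Next the large flask at (0.6165, 0.2627).

{"op": "carry_out", "data": {
  "commands": [
    [[-0.4,-0.035,0,0,0,0],[-0.6,-0.035,0,0,0,0],[-0.6,-0.035,0.1,0,0,0],[-0.6,-0.04,0.2,0,0,0],[-0.6,-0.04,0.2,0,0,0],[-0.6,-0.04,0.2,0,0,0],[-0.6,-0.04,0.1,0,0,0],[-0.6,-0.04,0,0,0,0],[-0.07,0,0,0,0,0],[0,0,0,0,0,0],[0,0,0,0,0,0]]
  ],
  "hand": -1
}}

```text
clock: 23.25
position: [0.6169, 0.2619, 0.187]
ee_rot: [0.001, 1.0, -0.0, -0.001]
ft_force: [-0.0, 1.1, -0.1]
grip_width: 1.002
grasp_force: 0.0
```

```bash
python3 - <<'E'
from look import *
from meas import rim,base
o,p,im=look('k1')
r=rim(im,p,.6165,.2627,.065,.062); print(r, r and plane(p,r[0],.065))
E
```

```text
23.25 [0.6169 0.2619 0.187 ] [ 6.e-04  1.e+00 -5.e-04 -9.e-04] [-0.88  0.49  0.59  1.38 -0.27  1.36  1.28] [-0.   1.1 -0.1]
(array([317.59394455, 180.20352936]), array([64.59231567, 66.76163483])) [0.61572774 0.26297104 0.065     ]
```

{"op": "carry_out", "data": {
  "commands": [
    [[0.025,0.025,0.3,0,0,0],[0,0,0.5,0,0,0],[0,0,0.5,0,0,0],[0,0,0.5,0,0,0],[0,0,0.5,0,0,0],[0,0,0.5,0,0,0],[0,0,0.5,0,0,0],[0,0,0.4,0,0,0],[0,0,0.3,0,0,0],[0,0,0.2,0,0,0],[0,0,0.05,0,0,0],[0,0,0,0,0,0]]
  ]
}}

```text
clock: 24.3
position: [0.6164, 0.2633, 0.018]
ee_rot: [0.0, 1.0, 0.0, -0.0]
ft_force: [0.5, 0.1, -0.5]
grip_width: 1.001
grasp_force: 0.0
```

{"op": "carry_out", "data": {
  "commands": [
    [[0,0,0,0,0,0],[0,0,0,0,0,0],[0,0,0,0,0,0]]
  ],
  "hand": -0.58
}}

```text
clock: 24.55
position: [0.6172, 0.2633, 0.019]
ee_rot: [0.0, 1.0, 0.0, 0.001]
ft_force: [0.0, 1.0, -0.2]
grip_width: 0.791
grasp_force: 0.0
```

{"op": "carry_out", "data": {
  "commands": [
    [[0,0,0,0,0,0],[0,0,0,0,0,0],[0,0,0,0,0,0],[0,0,0,0,0,0],[0,0,0,0,0,0]]
  ],
  "hand": -0.3,
  "force": 35
}}

```text
clock: 24.97
position: [0.6172, 0.2633, 0.0194]
ee_rot: [0.001, 1.0, 0.001, 0.001]
ft_force: [-1.8, -1.3, 6.5]
grip_width: 0.717
grasp_force: 36.9
```

{"op": "carry_out", "data": {
  "commands": [
    [[0,0,-0.2,0,0,0],[0,0,-0.4,0,0,0],[0,0,-0.6,0,0,0],[0,0,-0.6,0,0,0],[0,0,-0.5,0,0,0],[0,0,-0.2,0,0,0],[0,0,0,0,0,0],[0,0,0,0,0,0]]
  ]
}}

```text
clock: 25.63
position: [0.6164, 0.2631, 0.1175]
ee_rot: [0.0, 1.0, 0.0, -0.0]
ft_force: [-0.5, -0.5, -3.3]
grip_width: 0.713
grasp_force: 38.8
```

{"op": "carry_out", "data": {
  "commands": [
    [[0.13,-0.4,0,0,0,0],[0.24,-0.71,0,0,0,0],[0.24,-0.71,0,0,0,0],[0.24,-0.71,0,0,0,0],[0.24,-0.71,0,0,0,0],[0.24,-0.71,0,0,0,0],[0.24,-0.71,0,0,0,0],[0.24,-0.71,0,0,0,0],[0.24,-0.71,0,0,0,0],[0.24,-0.71,0,0,0,0],[0.24,-0.71,0,0,0,0],[0.24,-0.71,0,0,0,0],[0.24,-0.71,0,0,0,0],[0.24,-0.71,0,0,0,0],[0.24,-0.71,0,0,0,0],[0.24,-0.71,0,0,0,0],[0.24,-0.71,0,0,0,0],[0.24,-0.71,0,0,0,0],[0.24,-0.71,0,0,0,0],[0.12,-0.4,0,0,0,0]]
  ]
}}

```text
clock: 27.3
position: [0.4307, -0.2827, 0.1169]
ee_rot: [0.002, 1.0, -0.0, -0.001]
ft_force: [-0.4, 0.0, -2.6]
grip_width: 0.714
grasp_force: 38.8
```

{"op": "carry_out", "data": {
  "commands": [
    [[0,0,0,0,0,0],[0,0,0,0,0,0]]
  ]
}}

```text
clock: 27.47
position: [0.4321, -0.2803, 0.1168]
ee_rot: [0.002, 1.0, 0.0, -0.001]
ft_force: [0.7, -0.1, -1.4]
grip_width: 0.708
grasp_force: 38.9
```

```bash
python3 held.py k2 .0194 .065 .062 .4297 -.2875
```

```text
27.47 [ 0.4321 -0.2803  0.1168] [ 1.5e-03  1.0e+00  1.0e-04 -1.2e-03] [-0.31  0.21  0.9   1.89 -0.18  1.12  2.22] [ 0.7 -0.1 -1.4]
grip 0.708 38.9
rim [ 0.4319 -0.2804] 1620 minus tcp [-0.0002 -0.0001]
base [308.8 181.7] [88.6 90.6] [ 0.4293 -0.287   0.006 ]
```

{"op": "carry_out", "data": {
  "commands": [
    [[0.055,-0.17,0,0,0,0],[0,0,0,0,0,0],[0,0,0.2,0,0,0],[0,0,0.3,0,0,0],[0,0,0.4,0,0,0],[0,0,0.4,0,0,0],[0,0,0.3,0,0,0],[0,0,0.3,0,0,0],[0,0,0.15,0,0,0],[0,0,0.05,0,0,0],[0,0,0,0,0,0],[0,0,0,0,0,0]]
  ]
}}

```text
clock: 28.52
position: [0.4315, -0.287, 0.0345]
ee_rot: [0.001, 1.0, -0.0, 0.0]
ft_force: [-0.4, -0.9, -1.8]
grip_width: 0.713
grasp_force: 38.9
```

{"op": "carry_out", "data": {
  "commands": [
    [[0,0,0.04,0,0,0],[0,0,0.03,0,0,0],[0,0,0.03,0,0,0],[0,0,0.02,0,0,0],[0,0,0,0,0,0]]
  ]
}}

```text
clock: 28.93
position: [0.4312, -0.2867, 0.0292]
ee_rot: [0.0, 1.0, 0.0, 0.0]
ft_force: [0.3, -0.2, -2.5]
grip_width: 0.709
grasp_force: 38.9
```

{"op": "carry_out", "data": {
  "commands": [
    [[0.03,0,0.03,0,0,0],[0,0,0.02,0,0,0],[0,0,0.02,0,0,0],[0,0,0.02,0,0,0],[0,0,0.015,0,0,0],[0,0,0,0,0,0],[0,0,0,0,0,0]]
  ]
}}

```text
clock: 29.52
position: [0.43, -0.2868, 0.0254]
ee_rot: [0.001, 1.0, 0.0, 0.0]
ft_force: [-3.4, 1.2, 5.8]
grip_width: 0.712
grasp_force: 39.5
```

{"op": "carry_out", "data": {
  "commands": [
    [[0,0,0.01,0,0,0],[0,0,0,0,0,0]]
  ]
}}

```text
clock: 29.68
position: [0.4301, -0.2868, 0.0253]
ee_rot: [0.001, 1.0, 0.0, 0.0]
ft_force: [-4.2, 3.1, 10.7]
grip_width: 0.71
grasp_force: 40.0
```

{"op": "carry_out", "data": {
  "commands": [
    [[0,0,0,0,0,0],[0,0,0,0,0,0],[0,0,0,0,0,0],[0,0,0,0,0,0]]
  ],
  "hand": -0.9
}}

```text
clock: 30.02
position: [0.4301, -0.2867, 0.0246]
ee_rot: [0.0, 1.0, -0.0, 0.0]
ft_force: [0.1, -0.1, -0.7]
grip_width: 0.948
grasp_force: 0.0
```

{"op": "carry_out", "data": {
  "commands": [
    [[0,0,-0.2,0,0,0],[0,0,-0.4,0,0,0],[0,0,-0.7,0,0,0],[0,0,-0.8,0,0,0],[0,0,-0.8,0,0,0],[0,0,-0.8,0,0,0],[0,0,-0.6,0,0,0],[0,0,0,0,0,0],[0,0,0,0,0,0]]
  ]
}}

```text
clock: 30.77
position: [0.4307, -0.2871, 0.1981]
ee_rot: [0.0, 1.0, -0.0, 0.002]
ft_force: [0.2, 0.7, -0.2]
grip_width: 0.948
grasp_force: 0.0
```

```bash
python3 - <<'E'
from look import *
from meas import rim,base
o,p,im=look('k3')
r=rim(im,p,.430,-.287,.071,.062); print(r, r and plane(p,r[0],.071))
b=base(im,p,.430,-.287); print(b, b and plane(p,b[0],.006))
E
```

```text
30.77 [ 0.4307 -0.2871  0.1981] [ 5.0e-04  1.0e+00 -1.0e-04  1.5e-03] [-0.36  0.11  0.93  1.79 -0.09  1.29  2.16] [ 0.2  0.7 -0.2]
(array([317.01564026, 177.53147125]), array([63.56356049, 65.61151123])) [ 0.42884535 -0.28643876  0.071     ]
(array([316.64473343, 163.38599396]), array([69.63858032, 71.17595673])) [ 0.42915721 -0.28679838  0.006     ]
```

Large flask seated: rim and base centres within 1 mm. Last, the small flask at (0.4985, -0.4567).

{"op": "carry_out", "data": {
  "commands": [
    [[-0.1,-0.3,0,0,0,0],[-0.22,-0.55,0,0,0,0],[-0.22,-0.55,0,0,0,0],[-0.22,-0.55,0,0,0,0],[-0.22,-0.55,0.1,0,0,0],[-0.22,-0.55,0.2,0,0,0],[-0.22,-0.55,0.2,0,0,0],[-0.22,-0.55,0.2,0,0,0],[-0.06,-0.1,0,0,0,0],[0,0,0,0,0,0],[0,0,0,0,0,0]]
  ],
  "hand": -0.8
}}

```text
clock: 31.73
position: [0.4971, -0.4565, 0.1678]
ee_rot: [0.001, 1.0, 0.0, -0.001]
ft_force: [0.3, 0.3, 0.3]
grip_width: 0.905
grasp_force: 0.0
```

```bash
python3 - <<'E'
from look import *
from meas import rim,base
o,p,im=look('m1')
r=rim(im,p,.4985,-.4567,.05,.038); print(r, r and plane(p,r[0],.05))
E
```

```text
31.73 [ 0.4971 -0.4565  0.1678] [ 8.e-04  1.e+00  4.e-04 -8.e-04] [ 0.11  0.58  0.85  1.4  -0.44  1.36  2.54] [0.3 0.3 0.3]
(array([315.58721924, 183.53765106]), array([39.70723724, 41.37587738])) [ 0.49804758 -0.45707436  0.05      ]
```

{"op": "carry_out", "data": {
  "commands": [
    [[-0.03,-0.01,0,0,0,0],[0,0,0,0,0,0.75],[0,0,0,0,0,0.75],[0,0,0,0,0,0.75],[0,0,0,0,0,0.75],[0,0,0.2,0,0,0],[0,0,0.4,0,0,0],[0,0,0.4,0,0,0],[0,0,0.3,0,0,0],[0,0,0,0,0,0],[0,0,0,0,0,0]]
  ]
}}

```text
clock: 32.7
position: [0.499, -0.4566, 0.1163]
ee_rot: [0.156, 0.988, 0.0, -0.0]
ft_force: [-0.8, -0.7, 0.1]
grip_width: 0.898
grasp_force: 0.0
```

```bash
python3 - <<'E'
from look import *
from meas import rim
from scipy.spatial.transform import Rotation as R
o,p,im=look('m2')
r=rim(im,p,.498,-.457,.05,.038); X=plane(p,r[0],.05);print(r,X)
M=R.from_quat(o['ee_rot']).as_matrix()
print('tool units',(M.T@(np.array([.4982,-.457,.011])-o['position'])/.04).round(3), M.round(3))
E
```

```text
32.7 [ 0.499  -0.4566  0.1163] [ 1.561e-01  9.877e-01  3.000e-04 -4.000e-04] [ 0.08  0.65  0.89  1.45 -0.51  1.28  2.27] [-0.8 -0.7  0.1]
(array([315.12021637, 199.28783035]), array([46.5487442 , 49.48308563])) [ 0.4980273  -0.45686099  0.05      ]
tool units [ 0.014 -0.017  2.633] [[-0.951  0.308 -0.001]
 [ 0.308  0.951  0.001]
 [ 0.001  0.001 -1.   ]]
```

{"op": "carry_out", "data": {
  "commands": [
    [[0.015,-0.015,0.2,0,0,0],[0,0,0.4,0,0,0],[0,0,0.5,0,0,0],[0,0,0.5,0,0,0],[0,0,0.5,0,0,0],[0,0,0.35,0,0,0],[0,0,0.2,0,0,0],[0,0,0,0,0,0]]
  ]
}}

```text
clock: 33.42
position: [0.4977, -0.457, 0.0092]
ee_rot: [0.157, 0.988, 0.001, -0.001]
ft_force: [-0.1, 0.1, -0.7]
grip_width: 0.901
grasp_force: 0.0
```

{"op": "carry_out", "data": {
  "commands": [
    [[0,0,0,0,0,0],[0,0,0,0,0,0],[0,0,0,0,0,0],[0,0,0,0,0,0]]
  ],
  "hand": 0
}}

```text
clock: 33.75
position: [0.4987, -0.458, 0.0116]
ee_rot: [0.157, 0.988, -0.0, 0.001]
ft_force: [0.4, -0.0, 0.5]
grip_width: 0.5
grasp_force: 0.0
```

{"op": "carry_out", "data": {
  "commands": [
    [[0,0,0,0,0,0],[0,0,0,0,0,0],[0,0,0,0,0,0],[0,0,0,0,0,0],[0,0,0,0,0,0]]
  ],
  "hand": 0.3,
  "force": 30
}}

```text
clock: 34.17
position: [0.4987, -0.458, 0.0117]
ee_rot: [0.157, 0.988, -0.0, 0.001]
ft_force: [-0.9, 0.9, 5.3]
grip_width: 0.42
grasp_force: 29.8
```

{"op": "carry_out", "data": {
  "commands": [
    [[0,0,-0.2,0,0,0],[0,0,-0.4,0,0,0],[0,0,-0.6,0,0,0],[0,0,-0.6,0,0,0],[0,0,-0.5,0,0,0],[0,0,-0.2,0,0,0],[0,0,0,0,0,0],[0,0,0,0,0,0]]
  ]
}}

```text
clock: 34.83
position: [0.4983, -0.4574, 0.1106]
ee_rot: [0.157, 0.988, 0.0, 0.0]
ft_force: [-0.4, -0.0, -1.8]
grip_width: 0.416
grasp_force: 30.2
```

{"op": "carry_out", "data": {
  "commands": [
    [[0.085,0.3,0,0,0,0],[0.17,0.6,0,0,0,0],[0.17,0.6,0,0,0,0],[0.17,0.6,0,0,0,0],[0.17,0.6,0,0,0,0],[0.17,0.6,0,0,0,0],[0.17,0.6,0,0,0,0],[0.17,0.6,0,0,0,0],[0.17,0.6,0,0,0,0],[0.17,0.6,0,0,0,0],[0.17,0.6,0,0,0,0],[0.17,0.6,0,0,0,0],[0.17,0.6,0,0,0,0],[0.17,0.6,0,0,0,0],[0.17,0.6,0,0,0,0],[0.09,0.32,0,0,0,0],[0,0,0,0,0,0],[0,0,0,0,0,0]]
  ]
}}

```text
clock: 36.33
position: [0.5123, -0.0821, 0.1098]
ee_rot: [0.156, 0.988, -0.0, -0.001]
ft_force: [-0.6, -0.9, -0.6]
grip_width: 0.417
grasp_force: 30.3
```

```bash
python3 held.py m3 .0117 .05 .038 .513 -.0837
```

```text
36.33 [ 0.5123 -0.0821  0.1098] [ 1.559e-01  9.878e-01 -2.000e-04 -8.000e-04] [-0.8   0.26  1.    1.9  -0.24  1.12  1.55] [-0.6 -0.9 -0.6]
grip 0.417 30.3
rim [ 0.512  -0.0813] 833 minus tcp [-0.0002  0.0008]
base [314.7 187.9] [63.4 64.5] [ 0.5127 -0.0836  0.006 ]
```

{"op": "carry_out", "data": {
  "commands": [
    [[-0.035,-0.045,0,0,0,0],[0,0,0,0,0,0],[0,0,0.2,0,0,0],[0,0,0.3,0,0,0],[0,0,0.4,0,0,0],[0,0,0.4,0,0,0],[0,0,0.3,0,0,0],[0,0,0.3,0,0,0],[0,0,0.15,0,0,0],[0,0,0.05,0,0,0],[0,0,0,0,0,0],[0,0,0,0,0,0]]
  ]
}}

```text
clock: 37.38
position: [0.5141, -0.0851, 0.0271]
ee_rot: [0.157, 0.988, 0.0, 0.0]
ft_force: [-0.0, -0.1, -0.6]
grip_width: 0.419
grasp_force: 30.3
```

{"op": "carry_out", "data": {
  "commands": [
    [[0,0,0.04,0,0,0],[0,0,0.03,0,0,0],[0,0,0.03,0,0,0],[0,0,0.02,0,0,0],[0,0,0,0,0,0]]
  ]
}}

```text
clock: 37.8
position: [0.5137, -0.0849, 0.0218]
ee_rot: [0.157, 0.988, 0.0, -0.0]
ft_force: [-0.0, 0.6, -1.5]
grip_width: 0.421
grasp_force: 30.3
```

{"op": "carry_out", "data": {
  "commands": [
    [[0.02,0.01,0.03,0,0,0],[0,0,0.02,0,0,0],[0,0,0.02,0,0,0],[0,0,0.02,0,0,0],[0,0,0.015,0,0,0],[0,0,0,0,0,0],[0,0,0,0,0,0]]
  ]
}}

```text
clock: 38.38
position: [0.5131, -0.0844, 0.0177]
ee_rot: [0.157, 0.988, 0.0, 0.0]
ft_force: [-1.1, -0.1, 0.6]
grip_width: 0.418
grasp_force: 30.4
```

{"op": "carry_out", "data": {
  "commands": [
    [[0,0,0.02,0,0,0],[0,0,0.015,0,0,0],[0,0,0,0,0,0],[0,0,0,0,0,0]]
  ]
}}

```text
clock: 38.72
position: [0.5137, -0.0845, 0.0175]
ee_rot: [0.157, 0.988, 0.001, 0.0]
ft_force: [-7.0, 0.9, 19.3]
grip_width: 0.414
grasp_force: 31.9
```

{"op": "carry_out", "data": {
  "commands": [
    [[0,0,-0.02,0,0,0],[0,0,0,0,0,0]]
  ]
}}

```text
clock: 38.88
position: [0.5133, -0.0844, 0.0176]
ee_rot: [0.157, 0.988, 0.0, 0.0]
ft_force: [-3.7, 0.0, 9.7]
grip_width: 0.42
grasp_force: 31.2
```

{"op": "carry_out", "data": {
  "commands": [
    [[0,0,0,0,0,0],[0,0,0,0,0,0],[0,0,0,0,0,0],[0,0,0,0,0,0],[0,0,0,0,0,0]]
  ],
  "hand": -0.4
}}

```text
clock: 39.3
position: [0.513, -0.0844, 0.017]
ee_rot: [0.157, 0.988, -0.0, -0.0]
ft_force: [-1.2, 0.5, 0.8]
grip_width: 0.702
grasp_force: 0.0
```

{"op": "carry_out", "data": {
  "commands": [
    [[0,0,-0.2,0,0,0],[0,0,-0.4,0,0,0],[0,0,-0.7,0,0,0],[0,0,-0.8,0,0,0],[0,0,-0.8,0,0,0],[0,0,-0.8,0,0,0],[0,0,-0.8,0,0,0],[0,0,-0.8,0,0,0],[0,0,-0.6,0,0,0],[0,0,0,0,0,0],[0,0,0,0,0,0]]
  ]
}}

```text
clock: 40.22
position: [0.5136, -0.0846, 0.2544]
ee_rot: [0.157, 0.988, 0.001, 0.001]
ft_force: [-1.0, 0.4, -0.2]
grip_width: 0.702
grasp_force: 0.0
```

```bash
python3 - <<'E'
from look import *
from meas import rim,base
o,p,im=look('m4')
r=rim(im,p,.513,-.084,.056,.038); print(r, r and plane(p,r[0],.056))
b=base(im,p,.513,-.084); print(b, b and plane(p,b[0],.006))
s=cv2.cvtColor(camera('scene'),cv2.COLOR_RGB2BGR)
a=cv2.resize(im,(480,300)); c=np.zeros((600,700,3),np.uint8); c[:300,:480]=a; c[300:]=cv2.resize(s[105:265,150:523],(700,300))
cv2.imwrite('pics/fin.png',c)
E
```

```text
40.22 [ 0.5136 -0.0846  0.2544] [1.570e-01 9.876e-01 8.000e-04 1.100e-03] [-0.92  0.08  1.07  1.7  -0.07  1.4   1.42] [-1.   0.4 -0.2]
(array([316.54688835, 162.88264847]), array([32.40739441, 32.82288742])) [ 0.51277262 -0.08339734  0.056     ]
(array([316.42971039, 154.68764114]), array([41.92698288, 42.29631805])) [ 0.51249052 -0.08337535  0.006     ]
```

View pics/fin.png

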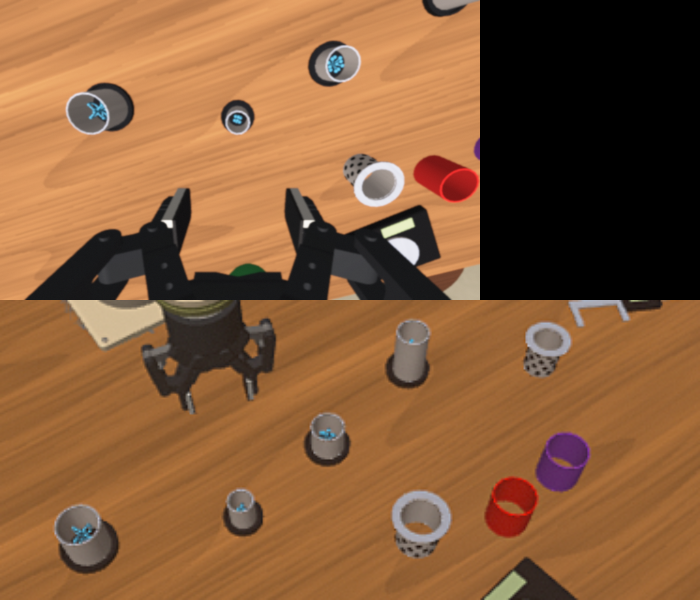

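The final picture shows all four flasks upright on their bases around intact trees: large (87,540), small (241,512), short (327,438), tall (408,352). The perforated, red and purple ones are untouched. Handing in.

```bash
python3 -c "
from workcell import *
print(hand_in())"
```

```text
the job is handed in; nothing more can be done
None
```

All four plain flasks are seated flat over their matching wax trees, and the job is handed in at about 40 s of the 102 s allowed; the first grasp of the short flask caught its wall and slid it about 15 mm on the bench, and I re-measured and re-gripped it.

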